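# Hold the gauge probe square on the ringed spot

## Task

Take the gauge probe out of its stand and take a reading on the tilted coupon marked with a ring: hold the probe square to the coupon's face with its tip inside the ring, pressed lightly so that the sprung tip is about half way in, well short of its stop. Finish while still holding it there, gripped and still; do not let go or put it back. Do not shift the stages, leave the one marked with a cross untouched and the other things where they stand.

Things in the scene. Friction and masses are not known exactly. Their poses are not given: they have to be found in the camera images.
- probe: gauge probe, a straight round pen standing tip-down in the stand, 0.1 kg. Origin on its axis at the lower end of the steel nose, z up the axis. Nose 15 mm diameter, z 0 to 30 mm; collar 32 mm diameter, z 30 to 36 (rests on the stand's top); black handle 22 mm diameter, z 36 to 110; end cap 17 mm diameter, to z 116. A sprung tip, 7 mm diameter, round-ended, sticks 12 mm out below the nose
- probe_point (a point): the end of the probe's sprung tip: on the probe's axis, 12 mm below the probe's origin while the tip is fully out; axes as the probe's
- probe_tip (a joint): how far the sprung tip is pushed into the nose: 0 = fully out, 0.010 m = at its stop. Spring: 0.5 N at the start, rising by 2.5 N over the 10 mm travel; at its stop the probe becomes rigid
- stand: the probe's stand, a grey block 60 x 60 x 60 mm fixed to the table, with one vertical through hole 21 mm wide in the middle of its top in which the probe's nose hangs, and a thin dark foot plate 74 x 74 x 6 mm. Origin: centre of its underside, z up
- ring_stage: tilting stage fixed to the table: aluminium base 70 x 70 x 10 mm, two cheeks 51 mm high at its +y and -y sides, between them a plate 60 x 56 mm, clamped at some tilt, with a 44 x 44 mm steel coupon held by two dark clips (2 mm high) at its +x and -x edges. The face leans to -x, the robot's side; a light push does not move it. Coupon marked with a RING. Origin: centre of the underside
- ring_spot (a point): the marked spot: centre of the dark ring (23 mm outer, 16.5 mm inner diameter) on the top face of the coupon of the ring stage; z points square out of the face. It lies on the plate 9 mm from the tilt axis, which runs along the stage's y 42 mm above the table
- ring_stage_plate (a joint): tilt of the ring stage's plate, rad: 0 = level, larger leans its face more towards the stage's -x
- cross_stage: a second stage of the same make and size, at its own tilt, whose coupon is marked with a dark CROSS (26 mm bars); not to be touched. Origin: centre of the base's underside
- vial_left: small capped glass vial, 28 mm diameter, 57 mm high, upright; bystander. Origin: centre of its underside
- vial_right: a second such vial, 28 mm diameter, 57 mm high; bystander. Origin: centre of its underside
- brown_bottle: brown bottle with black cap, 47 mm diameter, 93 mm high; bystander. Origin: centre of its underside
- flask: clear conical flask, 64 mm diameter, 105 mm high; bystander. Origin: centre of its underside
- joint_clip: white plastic joint clip, an open ring lying flat, 38 x 43 x 17 mm; bystander. Origin: centre of its underside
- white_jar: white screw-top jar, 48 mm diameter, 51 mm high; bystander. Origin: centre of its underside
- glass_stopper: clear ground-glass stopper standing on its head, 35 mm diameter, 42 mm high; bystander. Origin: centre of its underside
Things that resemble listed ones, but are neither listed nor needed, are in the scene too. What is shaped like the probe but pink is not meant.

How it is judged (in metres and radians):
On the way:
1. the probe is drawn clear of its stand in the fingers (z of probe_point in the frame of stand above 0.065 m and contact force between the fingers and probe above 2 N), for 0.1 s.
At the end, for the whole second after the job is handed in: probe gripped, still, off its stand; tip end within 8 mm of the ring's centre, pushed in 2 to 8 mm of its 10 mm; axis within 8 degrees of square to the coupon; contact 0.4 to 6 N; the ringed spot shifted under 4 mm, no bystander moved 20 mm (distance between probe_point and ring_spot below 0.008 m and value of joint probe_tip between 0.002 and 0.008 m and angle between the z axis of probe and the z axis of ring_spot, either way round below 0.14 rad and contact force between probe and ring_stage between 0.4 and 6 N and contact force between the fingers and probe above 2 N and contact force between probe and stand below 0.1 N and linear speed of probe below 0.01 m/s and distance of ring_spot from where it was at the start of the episode below 0.004 m and distance of each of vial_left, vial_right, brown_bottle, flask, joint_clip, white_jar, glass_stopper from where it was at the start of the episode below 0.02 m); the arm keeps its last pose, push and grip.
It fails at once if the probe is pressed hard (over 12 N) on the ring stage (contact force between probe and ring_stage above 12 N).
It fails at once if the stage with the cross is touched by the probe or the robot (contact force between any of probe, the arm, the fingers and cross_stage above 0.3 N).
It fails at once if the plate with the ring is shifted (distance of ring_spot from where it was at the start of the episode above 0.006 m).
It fails at once if a bystander is knocked away (distance of any of vial_left, vial_right, brown_bottle, flask, joint_clip, white_jar, glass_stopper from where it was at the start of the episode above 0.03 m).
It also fails if it takes over 32 s, if anything falls off the work surface, if the arm or the gripper's body presses on something with over 40 N, if the wrist force passes 120 N, or if a joint passes its speed limit or range.

## Robot

A 6-joint arm with a two-finger parallel gripper is mounted at the origin on a cart in front of the work surface, level with it; the furniture and walls round the work are solid. World frame = base frame: x ahead of the robot, y to its left, z up, the work surface at z = 0. Lengths are in m, angles in degrees, forces in N, time in s.
With the tool pointing down it reaches from about 0.275 to 0.85 m from the base axis. Payload 19 kg.
Tool frame: the origin (TCP) lies between the finger pads; the fingertips stand 25 mm ahead of it and the grasp point (between the pads) lies 6 mm ahead of it; z points along the fingers, y is the line along which they close (so a half turn about z gives the same grasp; the last joint's range is limited). The gripper opens to 85 mm and grips with 20 to 120 N. Pads are 22 mm wide; open, the fingers measure 114 mm over their backs; the gripper's body (76 mm by 85 mm) begins 54 mm behind the grasp point. The pads swing forward as they close: fully open they stand 13 mm farther back than shut.
Start: joints at [58.27, 8.623, 82.357, -0, 89.026, -7.678], TCP at [0.234, 0.525, 0.256] pointing down, gripper open.
Joint ranges: [-160.23, 160.23], [-39.13, 120.54], [6.94, 153.29], [-79.49, 259.48], [9.18, 160.14], [-161.06, 161.06]. Speed limits (degrees/s): [108.29, 108.29, 127.2, 172.46, 172.46, 172.46].

## Interface

Orientations are given as [roll, pitch, yaw] about the fixed x, y, z axes, in that order (R = Rz(yaw) Ry(pitch) Rx(roll)).
In Python, from cell import arm, viewer gives the robot as it stands.
- The arm moves only by the shell command python3 -m inch 'ROWS' [OPENING] [FORCE]. ROWS is JSON, a list of rows, each a list of 6 numbers: the shift along the tool's x, y, z in mm, then the turn, a rotation vector about the tool's x, y, z in degrees. A call has 1 to 8 rows; each row shifts and turns the commanded pose from where the row before left it, along the tool's axes as they then stand; what a row does not reach is not made up. A row lasts 1/8 s, in which the tool goes at most 62.5 mm and 10.7 degrees, less where a joint would pass 70% of its speed; a pose out of reach is approached as far as the arm can. A call is refused whole if a number of a shift passes 62.5 or a number of a turn 10.7, either way. A call with a gripper value outside its range is refused whole. OPENING is the closure, from 0 (fully open) to 1 (shut), set as the call begins (- or left out, the last holds). The fingers move at their own pace and stop on an object; FORCE is the grip in N (left out, the last holds). Time passes only in rows, so rows that do not move let the fingers close. It gives the time, the measured TCP pose, the force, the opening and the grip force at its end, in the units of the state.
- arm.state(): the state, without advancing time (a new reading comes with each control period).
- viewer.read_camera(name): name is "scene" or "top" or "wrist"; returns (picture, depth): 400x640x3 uint8, red, green, blue; 400x640 float32, m along the optical axis (not along the pixel's ray), 0 where there is no reading.
- viewer.calibration(name): a dict with "fx", "fy", "cx", "cy" (pixels), "pose" (4x4, takes a point from camera to world coordinates); the wrist camera has in their place "hand_eye" (4x4, takes a point from camera to tool coordinates, whose origin is the TCP and whose axes are the flange's). Camera axes: x right, y up, looking along -z (the intrinsics and any distortion apply to the point x, -y, -z); pixel columns grow to the right and rows downward; lengths in m; the calibration is good to about 2 mm. A picture is of the moment at which its call begins: read the wrist's pose just before it. calibration takes no time and is no camera call.
- arm.hand_in(): hands the job in; it is judged then, once.
The state is a dict: "time": time; "joint_pos": joint angles; "dq": joint speeds; "joint_efforts": joint torques, N m; "eef_pos": TCP position; "tool_rot": TCP orientation; "ft_force": force on the tool from outside, world axes, zero at the start; "torque": the same for the moment, N m; "grip_width": finger opening in m; "grasp_force": force on a finger pad.
Only numpy, scipy, OpenCV 4.12 (cv2) and the standard library are available. Lean on these libraries where they do the work, as an engineer would, in place of code of your own. Each camera call takes 0.05 s, during which the arm holds its last target. There are 200 camera calls.

## Working session

There is one attempt and no reset: what is moved stays moved. The work goes in short steps, Python scripts to look and compute and a shell command to move; the robot and the scene stay as the last step left them, time stands still between calls to the robot, and variables do not carry over. Pictures are saved under pics/ and viewed, at most 10 in all, crops included, and the job is handed in when it is done.

```bash
ls; mkdir -p pics
python3 - <<'E'
from cell import arm, viewer
import cv2,numpy as np
print(arm.state())
for n in ("scene","top"):
    p,d=viewer.read_camera(n); cv2.imwrite(f"pics/{n}0.png",p[:,:,::-1]); np.save(f"pics/{n}0.npy",d)
    print(n,viewer.calibration(n))
print(viewer.calibration("wrist"))
E
```

```text
pics
{'time': 0.0, 'joint_pos': array([ 5.82690713e+01,  8.65074873e+00,  8.23916975e+01,  1.85622394e-03,
        8.90260258e+01, -7.67758406e+00]), 'dq': array([-0.05179951,  0.0093834 , -0.02435311,  0.03440355, -0.10753873,
        0.03943014]), 'joint_efforts': array([-1.51785538e-03, -7.13047814e+01, -5.70887089e+01,  1.60193067e-04,
        8.36240826e-03,  4.30854413e-05]), 'eef_pos': array([0.23426166, 0.52488951, 0.25568882]), 'tool_rot': array([-1.79932390e+02, -1.09870451e-02,  1.55946616e+02]), 'ft_force': array([1.0976444 , 0.7230281 , 0.05655237]), 'torque': array([0.02048813, 0.08673078, 0.06916715]), 'grasp_force': 0.0, 'grip_width': 0.08535040227298667}
scene {'fx': 362.8636497846642, 'fy': 362.8636497846642, 'cx': 318.76103862635, 'cy': 199.282762605572, 'pose': array([[ 0.57862871,  0.48290312, -0.65726205, -0.17875863],
       [-0.81556765,  0.34869883, -0.46179923, -0.43617285],
       [ 0.00618222,  0.80325195,  0.59560732,  0.69977493],
       [ 0.        ,  0.        ,  0.        ,  1.        ]])}
top {'fx': 424.38307832869305, 'fy': 424.38307832869305, 'cx': 330.796557449044, 'cy': 199.5668010016157, 'pose': array([[-0.01012221,  0.996839  , -0.07880073,  0.42664956],
       [-0.99990491, -0.01082836, -0.00853895,  0.02241976],
       [-0.00936524,  0.0787068 ,  0.99685382,  1.45950578],
       [ 0.        ,  0.        ,  0.        ,  1.        ]])}
{'fx': 357.4808425854467, 'fy': 357.4808425854467, 'cx': 317.4799857562971, 'cy': 202.94568811587183, 'hand_eye': array([[ 2.68897646e-04,  9.50296263e-01,  3.11346976e-01,
         8.00938365e-02],
       [ 9.99999934e-01, -3.31186722e-04,  1.47192297e-04,
         1.68549867e-04],
       [ 2.42990275e-04,  3.11346916e-01, -9.50296290e-01,
        -1.17711127e-01],
       [ 0.00000000e+00,  0.00000000e+00,  0.00000000e+00,
         1.00000000e+00]])}
```

View pics/scene0.png

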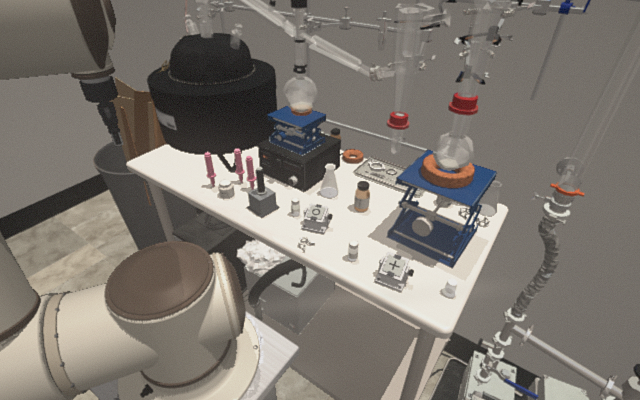

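View pics/top0.png

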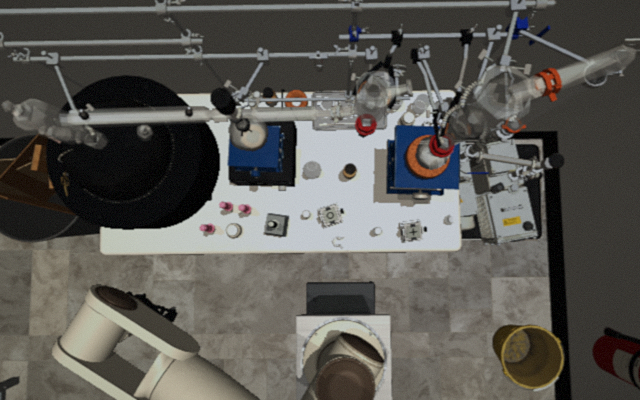

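The scene view shows the stand at about (262,203) with the probe's black handle at (261,180). The ring stage is near (318,217) and the cross stage near (394,270). In the top view they are at (276,224), (330,214) and (411,230).

```bash
cat > h.py <<'E'
import numpy as np, cv2
from cell import arm, viewer
from scipy.spatial.transform import Rotation as R
def tcp():
    s=arm.state(); T=np.eye(4); T[:3,:3]=R.from_euler('xyz',s['tool_rot'],degrees=True).as_matrix(); T[:3,3]=s['eef_pos']; return T
def cloud(d,c,P):
    v,u=np.mgrid[:400,:640]
    p=np.stack([(u-c['cx'])/c['fx']*d,-(v-c['cy'])/c['fy']*d,-d],-1)
    w=p@P[:3,:3].T+P[:3,3]; w[d<=0]=np.nan; return w
def fixed(n,tag):
    c=viewer.calibration(n); return cloud(np.load(f"pics/{n}{tag}.npy"),c,c['pose'])
def wrist(tag):
    T=tcp(); p,d=viewer.read_camera("wrist"); c=viewer.calibration("wrist")
    w=cloud(d,c,T@c['hand_eye']); np.savez(f"pics/w{tag}.npz",w=w,p=p); cv2.imwrite(f"pics/w{tag}.png",p[:,:,::-1]); return p,w
E
python3 - <<'E'
from h import *
np.set_printoptions(precision=3,suppress=True)
w=fixed("top",0)
for n,(u,v) in dict(probe=(273,226),stand=(283,218),ring=(330,214),cross=(411,230),vialL=(306,214),vialR=(377,231),jar=(234,230),pink1=(208,229),pink2=(226,207),pink3=(243,210),bottle=(349,171),flask=(312,169),clip=(338,241),bluejack=(256,150)).items(): print(n,w[v-1:v+2,u-1:u+2].reshape(-1,3).mean(0), w[v,u])
s=fixed("scene",0)
for n,(u,v) in dict(handle=(261,180),top=(260,171),standtop=(262,197),ring=(318,212),cross=(394,267)).items(): print(n,s[v,u])
def blob(w,x0,x1,y0,y1,z0):
    m=(w[...,0]>x0)&(w[...,0]<x1)&(w[...,1]>y0)&(w[...,1]<y1)&(w[...,2]>z0); q=w[m]; return len(q),q.mean(0),q.min(0),q.max(0)
E
```

```text
probe [0.451 0.216 0.124] [0.451 0.215 0.135]
stand [nan nan nan] [0.478 0.193 0.06 ]
ring [0.49  0.038 0.052] [0.49  0.038 0.052]
cross [ 0.434 -0.229  0.053] [ 0.434 -0.229  0.052]
vialL [0.491 0.117 0.055] [0.49  0.117 0.063]
vialR [ 0.432 -0.117  0.055] [ 0.432 -0.117  0.052]
jar [0.44  0.357 0.049] [0.44  0.356 0.055]
pink1 [0.444 0.432 0.088] [0.444 0.432 0.089]
pink2 [0.514 0.373 0.094] [0.514 0.372 0.098]
pink3 [0.503 0.316 0.103] [0.503 0.314 0.114]
bottle [ 0.627 -0.026  0.091] [ 0.627 -0.026  0.093]
flask [0.641 0.096 0.054] [0.635 0.094 0.096]
clip [ 0.399  0.012 -0.002] [ 0.399  0.012 -0.001]
bluejack [0.67  0.249 0.241] [0.674 0.253 0.22 ]
handle [0.452 0.215 0.109]
top [0.456 0.219 0.136]
standtop [0.438 0.205 0.059]
ring [0.487 0.034 0.05 ]
cross [ 0.426 -0.236  0.045]
```

```bash
python3 -m inch '[[0,0,0,0,0,-8],[0,0,0,0,0,-8],[0,0,0,0,0,-8]]' && python3 -m inch '[[-28,-53,-2,0,0,0],[-28,-53,-2,0,0,0],[-28,-53,-2,0,0,0],[-28,-53,-2,0,0,0],[-28,-53,-2,0,0,0],[-28,-53,-2,0,0,0],[-28,-53,-1,0,0,0],[-28,-53,-1,0,0,0]]' && python3 -m inch '[[0,0,0,0,0,0],[0,0,0,0,0,0]]' && python3 -c "
from h import *
wrist(1); print(tcp())"
```

```text
time: 0.48
eef_pos: [0.2343, 0.5249, 0.2559]
tool_rot: [-180.0, -0.0, -179.8]
ft_force: [-0.3, -0.2, -0.0]
grip_width: 0.0853
grasp_force: 0.0
time: 1.48
eef_pos: [0.4584, 0.0989, 0.2703]
tool_rot: [180.0, 0.0, 179.9]
ft_force: [1.0, 0.3, 1.1]
grip_width: 0.0855
grasp_force: 0.0
time: 1.72
eef_pos: [0.4578, 0.1009, 0.27]
tool_rot: [180.0, -0.0, 179.9]
ft_force: [-0.6, 0.5, 0.5]
grip_width: 0.0851
grasp_force: 0.0
[[-9.99999833e-01  4.17610424e-04 -3.98872334e-04  4.57620052e-01]
 [ 4.17550407e-04  9.99999901e-01  1.50539748e-04  1.01468976e-01]
 [ 3.98935161e-04  1.50373174e-04 -9.99999909e-01  2.70187630e-01]
 [ 0.00000000e+00  0.00000000e+00  0.00000000e+00  1.00000000e+00]]
```

View pics/w1.png

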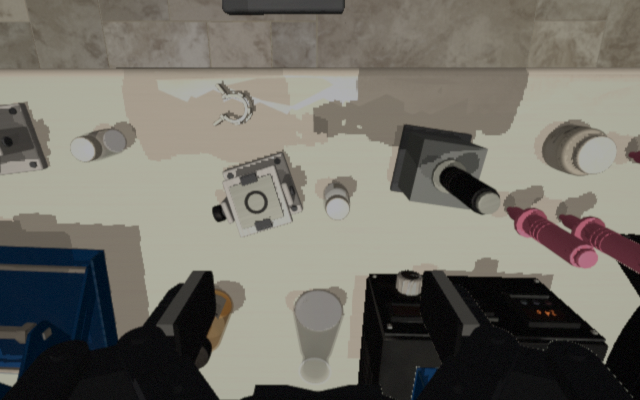

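The wrist view shows the ring centred at about (256,202). The probe's cap is at (487,203) and its collar at about (443,172).

```bash
cat > m.py <<'E'
from h import *
import sys
np.set_printoptions(precision=4,suppress=True)
def plane(w,c,rad):
    q=w[np.linalg.norm(w-c,axis=-1)<rad]
    for _ in range(5):
        m=q.mean(0); n=np.linalg.svd(q-m,full_matrices=False)[2][2]; n*=np.sign(n[2]); r=abs((q-m)@n); q=q[r<max(2.5*np.median(r),5e-4)]
    return m,n,len(q),r.std()
E
python3 - <<'E'
from m import *
z=np.load("pics/w1.npz"); w=z['w']; p=z['p']
g=cv2.cvtColor(p,cv2.COLOR_RGB2GRAY)
roi=g[185:220,238:276]; print(roi.min(),np.median(roi))
cand=(roi<100).astype(np.uint8); n,l,st,ce=cv2.connectedComponentsWithStats(cand); print(st[1:],ce[1:]+[238,185])
c=w[202,256]; print('spot',c)
m,nn,k,sd=plane(w,c,0.019); print(m,nn,k,sd,'tilt',np.degrees(np.arccos(nn[2])),'az',np.degrees(np.arctan2(nn[1],nn[0])))
print('tilt-axis check height', c-9e-3*nn)
# stand edges/top, probe
def box(x0,x1,y0,y1,z0,z1):
    m=(w[...,0]>x0)&(w[...,0]<x1)&(w[...,1]>y0)&(w[...,1]<y1)&(w[...,2]>z0)&(w[...,2]<z1); return w[m]
q=box(.40,.51,.15,.27,.054,.0625); print('standtop',len(q),q.min(0),q.max(0),cv2.minAreaRect((q[:,:2]*1000).astype(np.float32)))
for a,b in((.072,.09),(.09,.105),(.105,.12),(.12,.135),(.135,.15)):
    q=box(.40,.51,.15,.27,a,b); 
    if len(q): print(a,len(q),q.mean(0),q.min(0),q.max(0))
q=box(.43,.55,-.03,.09,.004,.014); print('base',cv2.minAreaRect((q[:,:2]*1000).astype(np.float32)))
E
```

```text
43 152.0
[[  5   0   2   1   2]
 [  7   6  23  23 194]
 [ 25  34   7   1   7]] [[243.5    185.    ]
 [255.8969 201.4948]
 [266.     219.    ]]
spot [0.4868 0.0402 0.051 ]
[0.4866 0.0399 0.0509] [-0.2008 -0.0704  0.9771] 903 0.0002660937275639707 tilt 12.28527242109112 az -160.67457319219355
tilt-axis check height [0.4886 0.0408 0.0422]
standtop 2747 [0.4233 0.1891 0.054 ] [0.4908 0.2575 0.0625] ((457.3268737792969, 223.38116455078125), (61.197303771972656, 60.33048629760742), 81.22207641601562)
0.072 209 [0.4525 0.216  0.0819] [0.446  0.2115 0.072 ] [0.4658 0.2274 0.0898]
0.09 214 [0.4527 0.2165 0.0977] [0.4459 0.2119 0.0906] [0.4669 0.2298 0.1048]
0.105 234 [0.4527 0.2162 0.1128] [0.4464 0.2119 0.105 ] [0.4659 0.2302 0.12  ]
0.12 273 [0.4527 0.2162 0.1277] [0.4462 0.2119 0.1202] [0.4665 0.2292 0.135 ]
0.135 737 [0.4556 0.2207 0.1429] [0.4465 0.2123 0.135 ] [0.4683 0.2331 0.148 ]
base ((487.8177795410156, 40.75466537475586), (70.18266296386719, 69.77537536621094), 17.792163848876953)
```

```bash
python3 -m inch '[[0,41,0,0,0,0],[0,41,0,0,0,0],[0,40,0,0,0,0],[0,0,30,0,0,0],[0,0,30,0,0,0],[0,0,0,0,0,0],[0,0,0,0,0,0]]'
python3 - <<'E'
from m import *
p,w=wrist(2); print(tcp()[:3,3])
def box(x0,x1,y0,y1,z0,z1):
    m=(w[...,0]>x0)&(w[...,0]<x1)&(w[...,1]>y0)&(w[...,1]<y1)&(w[...,2]>z0)&(w[...,2]<z1); return w[m]
for a,b in((.072,.09),(.09,.105),(.105,.12),(.12,.135),(.135,.141),(.144,.15)):
    q=box(.43,.49,.19,.255,a,b); 
    if len(q): print(a,len(q),q.mean(0),q.min(0),q.max(0))
E
```

```text
time: 2.65
eef_pos: [0.4581, 0.2235, 0.2116]
tool_rot: [180.0, 0.1, -180.0]
ft_force: [-0.7, -0.2, 1.5]
grip_width: 0.0857
grasp_force: 0.0
[0.4583 0.2234 0.2118]
0.072 180 [0.4485 0.2234 0.0822] [0.4459 0.2121 0.0721] [0.4557 0.2343 0.0897]
0.09 211 [0.4492 0.2234 0.0976] [0.4462 0.2123 0.0911] [0.4588 0.2346 0.105 ]
0.105 217 [0.4487 0.2231 0.1125] [0.4463 0.2125 0.1051] [0.4561 0.2334 0.1198]
0.12 276 [0.4489 0.2232 0.1276] [0.4462 0.2125 0.12  ] [0.4561 0.2334 0.135 ]
0.135 391 [0.4521 0.2233 0.139 ] [0.4464 0.2125 0.1351] [0.4667 0.2339 0.141 ]
0.144 630 [0.4569 0.2233 0.1458] [0.4489 0.2151 0.144 ] [0.4654 0.2313 0.1478]
```

View pics/w2.png

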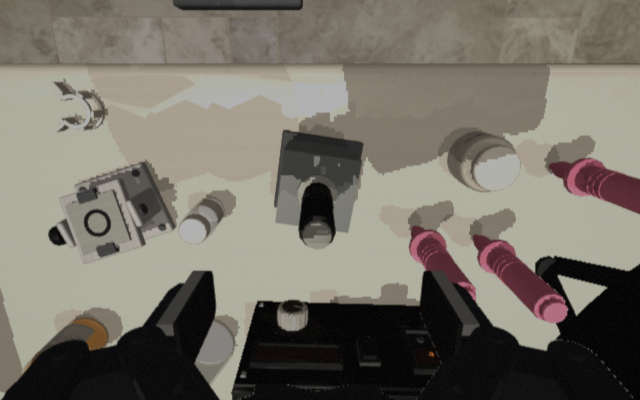

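The probe's cap at (316,235) lies midway between the open fingers, and its axis measures (0.457, 0.2233). The view along the descent is clear.

```bash
python3 -m inch '[[1,0,25,0,0,0],[0,0,25,0,0,0],[0,0,25,0,0,0],[0,0,16,0,0,0],[0,0,0,0,0,0],[0,0,0,0,0,0]]' && python3 -m inch '[[0,0,0,0,0,0],[0,0,0,0,0,0],[0,0,0,0,0,0],[0,0,0,0,0,0],[0,0,0,0,0,0],[0,0,0,0,0,0]]' 1 50
```

```text
time: 3.45
eef_pos: [0.4576, 0.223, 0.1204]
tool_rot: [180.0, 0.1, 180.0]
ft_force: [-0.1, -1.5, 0.4]
grip_width: 0.0855
grasp_force: 0.0
time: 4.2
eef_pos: [0.4572, 0.2229, 0.1195]
tool_rot: [180.0, 0.0, 179.9]
ft_force: [-1.5, 1.0, 4.9]
grip_width: 0.021
grasp_force: 48.8
```

```bash
python3 -m inch '[[0,0,-15,0,0,0],[0,0,-25,0,0,0],[0,0,-30,0,0,0],[0,0,-30,0,0,0],[0,0,-30,0,0,0],[0,0,0,0,0,0]]' && python3 -m inch '[[0,-30,0,0,0,0],[0,-40,0,0,0,0],[0,-40,0,0,0,0],[-1,-40,0,-1,-3,0],[-2,-42,0,-1,-3,0],[0,0,0,-1,-3,0],[0,0,0,-1,-2.6,0],[0,0,0,0,0,0]]'
cat > go.py <<'E'
from m import *
# move (tool axes) taking tip/axis to the spot; spot, n, tip & axis in tool coordinates
def go(spot,n,tip,ax,h):
    T=tcp(); M=T[:3,:3]; a=M@ax   # probe z axis in world
    v=np.cross(a,n); s=np.linalg.norm(v); rv=v/s*np.arcsin(s) if s>1e-9 else v
    M2=R.from_rotvec(rv).as_matrix()@M
    pos=spot+n*h-M2@tip
    print('tilt err deg',np.degrees(np.arcsin(s)),'tip now rel spot (along n, lateral)',(T[:3,3]+M@tip-spot)@n*1e3,(T[:3,3]+M@tip-spot)*1e3)
    print('turn tool deg',np.degrees(M.T@rv),'shift mm, before turn axes',M.T@(pos-T[:3,3])*1e3,'after',M2.T@(pos-T[:3,3])*1e3)
E
python3 - <<'E'
from go import *
s=arm.state(); print(s['grip_width'],s['grasp_force'],s['time'])
go(np.array([.4866,.0399,.0509]),np.array([-.2008,-.0704,.9771]),np.array([0,0,.102]),np.array([0,0,-1.]),.03)
E
```

```text
time: 4.95
eef_pos: [0.4577, 0.2229, 0.252]
tool_rot: [179.9, 0.2, 179.9]
ft_force: [-0.1, 0.9, -1.3]
grip_width: 0.0207
grasp_force: 48.9
time: 5.95
eef_pos: [0.4593, 0.0305, 0.2483]
tool_rot: [176.0, 11.6, 179.5]
ft_force: [0.4, -0.4, -1.2]
grip_width: 0.0209
grasp_force: 49.1
0.020872744484409483 49.099000096321106 5.95
tilt err deg 0.09770836790560687 tip now rel spot (along n, lateral) 97.06227902925363 [-6.8862 -2.347  97.7529]
turn tool deg [-0.0942 -0.0259 -0.    ] shift mm, before turn axes [12.9091 -4.6657 67.0757] after [12.9394 -4.776  67.0621]
```

```bash
python3 -m inch '[[5,-2,20,0,0,0],[4,-2,20,0,0,0],[4,-1,15,0,0,0],[0,0,0,0,0,0],[0,0,0,0,0,0],[0,0,0,0,0,0]]'
python3 - <<'E'
from go import *
T=tcp(); p,w=wrist(3)
c=w[np.linalg.norm(w-np.array([.4866,.0399,.0509]),axis=-1)<.018]; print(len(c))
m,n,k,sd=plane(w,np.array([.4866,.0399,.0509]),.019); print(m,n,k,sd)
# probe points in the tool frame
q=(w-T[:3,3])@T[:3,:3]
for a,b in ((.03,.045),(.045,.05),(.05,.053),(.054,.06),(.061,.07),(.07,.08),(.08,.09),(.09,.103)):
    k=(abs(q[...,0])<.02)&(abs(q[...,1])<.02)&(q[...,2]>a)&(q[...,2]<b); r=q[k]
    if len(r): print(a,len(r),r.min(0)*1e3,r.max(0)*1e3, r.mean(0)*1e3)
cv2.imwrite("pics/w3c.png",cv2.resize(p[100:340,160:480,::-1],(800,600),interpolation=cv2.INTER_CUBIC))
E
```

```text
time: 6.7
eef_pos: [0.4586, 0.0297, 0.1927]
tool_rot: [176.0, 11.6, 179.6]
ft_force: [-0.4, -0.1, -1.7]
grip_width: 0.0208
grasp_force: 49.1
1616
[0.4859 0.0397 0.0506] [-0.2045 -0.0682  0.9765] 1536 0.00028283050583127235
0.03 553 [  0.3891 -10.5901  30.0365] [11.2948 11.5824 44.9484] [ 8.4901  0.2616 36.3892]
0.045 152 [  1.6606 -10.2737  45.0583] [10.9755 10.1415 49.9677] [ 8.279   0.5392 47.2887]
0.05 199 [ -7.1037 -14.6588  50.0115] [15.7129 15.6052 52.9987] [ 7.4943  0.2025 52.2082]
0.054 372 [ -7.4037 -15.007   54.0003] [15.76   16.1181 59.8012] [ 9.0706  0.4384 55.2737]
0.08 36 [ 4.6763 -4.3518 80.6372] [ 7.1542  4.7226 88.5037] [ 6.3644  0.3827 84.5723]
0.09 4 [ 2.4221 -1.3852 98.0772] [ 2.8155  2.4647 99.3028] [ 2.6421  0.3786 98.7553]
```

View pics/w3c.png

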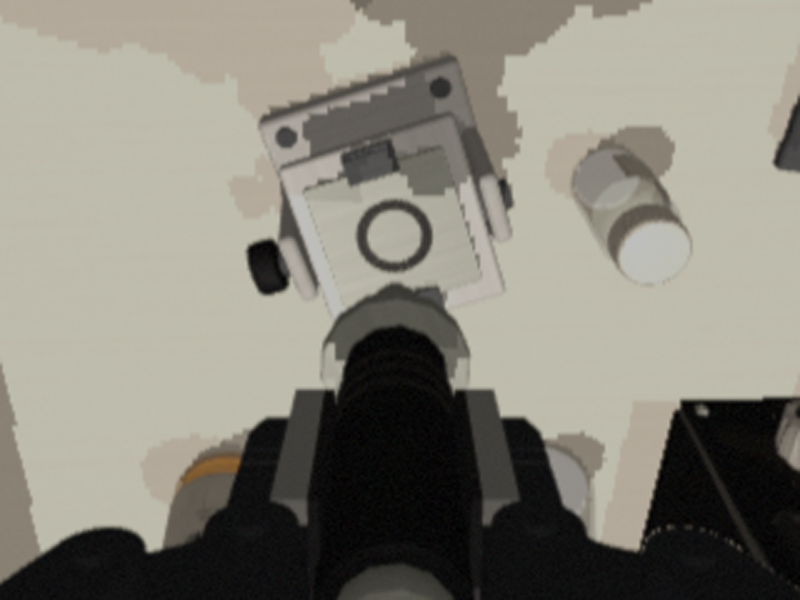

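The ring is centred at about (317,194) in the full frame. The probe is held straight along the tool axis, with the collar symmetric about it.

Run:
```python
from go import *
z=np.load("pics/w3.npz"); w=z['w']; g=cv2.cvtColor(z['p'],cv2.COLOR_RGB2GRAY)
roi=g[176:212,298:338]; n,l,st,ce=cv2.connectedComponentsWithStats((roi<100).astype(np.uint8)); i=1+np.argmax(st[1:,4]); c=ce[i]+[298,176]; print(st[i],c)
ys,xs=np.where(l==i); q=w[ys+176,xs+298]; print('ring pts mean',np.nanmean(q,0),'extent',(np.nanmax(q,0)-np.nanmin(q,0)))
sp=w[round(c[1]),round(c[0])]; print(sp)
nn=np.array([-.203,-.069,.9767]); nn/=np.linalg.norm(nn)
for h in (.003,-.005): go(sp,nn,np.array([0,.0004,.102]),np.array([0,0,-1.]),h)
```

```text
[  5   4  30  29 281] [317.3986 193.7082]
ring pts mean [0.4864 0.0398 0.051 ] extent [0.0228 0.0223 0.0071]
[0.4864 0.0395 0.0513]
tilt err deg 0.07249103193860272 tip now rel spot (along n, lateral) 42.36254635265455 [-7.3455 -2.3752 41.6768]
turn tool deg [-0.0093 -0.0719 -0.    ] shift mm, before turn axes [ 1.3635 -0.5694 39.3644] after [ 1.4129 -0.5758 39.3625]
tilt err deg 0.07249103193860272 tip now rel spot (along n, lateral) 42.36254635265455 [-7.3455 -2.3752 41.6768]
turn tool deg [-0.0093 -0.0719 -0.    ] shift mm, before turn axes [ 1.3535 -0.5681 47.3644] after [ 1.4129 -0.5758 47.3625]
```

```bash
python3 -m inch '[[1,-0.6,14,0,0,0],[0.4,0,14,0,0,0],[0,0,8,0,0,0],[0,0,0,0,0,0],[0,0,0,0,0,0],[0,0,0,0,0,0]]'
cat > f.py <<'E'
from go import *
f=[]
for i in range(5): viewer.read_camera("top"); f.append(tcp()[:3,:3].T@arm.state()['ft_force'])
f=np.array(f); print('tool force',f.mean(0),f.std(0))
n=np.array([-.203,-.069,.9767]); n/=np.linalg.norm(n)
go(np.array([.4864,.0397,.0510]),n,np.array([0,.0004,.102]),np.array([0,0,-1.]),-.005)
E
python3 f.py
```

```text
time: 7.5
eef_pos: [0.4643, 0.0316, 0.1569]
tool_rot: [176.0, 11.6, 179.5]
ft_force: [0.1, 0.3, -0.6]
grip_width: 0.0206
grasp_force: 49.1
tool force [-0.0025 -0.2103  1.4435] [0.3261 0.4785 0.4685]
tilt err deg 0.11101863090893202 tip now rel spot (along n, lateral) 6.207935564578432 [-1.7358 -0.6183  5.9513]
turn tool deg [-0.0008 -0.111   0.    ] shift mm, before turn axes [-0.311   0.193  11.2072] after [-0.2893  0.1929 11.2077]
```

```bash
python3 -m inch '[[0,0,3,0,0,0],[0,0,2,0,0,0],[0,0,2,0,0,0],[0,0,2,0,0,0],[0,0,0,0,0,0],[0,0,0,0,0,0]]' && python3 f.py
python3 - <<'E'
from go import *
T=tcp(); p,w=wrist(4); q=(w-T[:3,3])@T[:3,:3]
for r in (.02,): 
    k=(abs(q[...,0])<.02)&(abs(q[...,1])<.02)&(q[...,2]>.05)&(q[...,2]<.0535); print('collar',q[k].min(0)*1e3,q[k].max(0)*1e3)
print(plane(w,np.array([.478,.0397,.0500]),.012))
p,d=viewer.read_camera("scene"); cv2.imwrite("pics/s4.png",cv2.resize(p[130:250,240:400,::-1],(800,600),interpolation=cv2.INTER_CUBIC))
E
```

```text
time: 8.5
eef_pos: [0.4659, 0.0323, 0.1477]
tool_rot: [175.9, 11.6, 179.5]
ft_force: [-1.4, 0.5, -0.4]
grip_width: 0.0207
grasp_force: 49.1
tool force [ 0.5575 -0.1561  0.1   ] [0.2712 0.5959 0.5292]
tilt err deg 0.11840806588252503 tip now rel spot (along n, lateral) -2.866595484944357 [ 0.039  -0.01   -2.9275]
turn tool deg [-0.0022 -0.1184  0.    ] shift mm, before turn axes [-0.3495  0.2087  2.1325] after [-0.3451  0.2087  2.1332]
collar [ -6.6526 -14.7726  50.0017] [15.4477 15.6961 53.4985]
(array([0.4769, 0.0399, 0.0487]), array([-0.2055, -0.0618,  0.9767]), 782, np.float64(0.00027161768709494467))
```

View pics/s4.png

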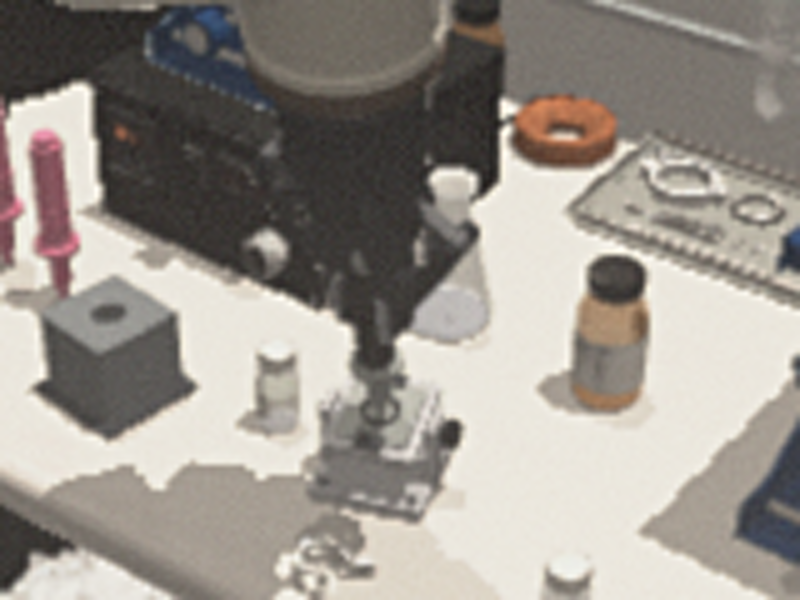

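The tip stands inside the ring at about (380,408), and the stand is empty. The force change of about 1.3 N agrees with roughly 3 mm of travel, so I'll go 2 mm further.

```bash
python3 -m inch '[[-0.3,0.2,1,0,0,0],[0,0,1,0,0,0],[0,0,0,0,0,0],[0,0,0,0,0,0],[0,0,0,0,0,0],[0,0,0,0,0,0]]' && python3 f.py && python3 f.py|head -1
```

```text
time: 9.6
eef_pos: [0.4666, 0.0326, 0.1458]
tool_rot: [176.0, 11.6, 179.6]
ft_force: [-1.0, -0.3, 1.0]
grip_width: 0.0206
grasp_force: 49.2
tool force [ 1.0331 -0.5304 -0.4364] [0.5302 0.3635 0.598 ]
tilt err deg 0.12268912305342179 tip now rel spot (along n, lateral) -4.909937791036216 [ 0.7342  0.3155 -4.852 ]
turn tool deg [-0.0011 -0.1227 -0.    ] shift mm, before turn axes [-0.0501  0.0236  0.0897] after [-0.0499  0.0236  0.0898]
tool force [ 0.9204 -0.5341 -0.6397] [0.5068 0.2719 0.4415]
```

```bash
python3 -c "
from cell import arm
print(arm.hand_in())"
```

```text
the job is handed in; nothing more can be done
None
```

I handed the job in with the probe gripped and its tip inside the ring, square to the coupon to within about 0.2° and pressed in roughly 5–6 mm by pose and force; no verdict came back.

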